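# Gather the fittings in the lip corner of the tote

### The job

Take the tote by its handle, lift it a few centimetres clear of the bench and tilt it, lip corner lowest, until all four loose fittings have slid together into the corner with the pouring lip; do not touch the fittings or spill any, and leave the things standing round about alone. Finish while still holding the tote up in the air, steady and clearly tilted that way: do not put it down or let go.

Things in the scene. Friction and masses are not known exactly. Their poses are not given: they have to be found in the camera images.
- tote_grip (a point): Centre of the tote's handle bar, 97 mm above the middle of the tote's underside; axes are the tote's own, z up. The bar bridges the tray over its middle, along the tote's y: 14 wide (x), 22 high (86 to 108 above the underside), 160 long, on a flat upright at each long side; clear for grasping across its width from above.
- tote: The loose grey plastic tote: open tray 200 (x) by 150 (y), 55 high (mm), walls and floor 4 thick, 0.22 to 0.37 kg empty; stands upright on the mat at any yaw. Origin at the middle of its underside.
- tote_lip (a point): Inner corner of the tray floor by the pouring lip: x +96, y +71, z +4 mm from the tote's origin. Its x axis points level outwards along the bisector of the two walls (45 deg from the tote's x towards its y), z up. Only this corner has a lip: a tongue 46 wide, sticking out about 28, 40 above the underside; walls are only 40 high for 35 either side of the corner.
- nut_mid (a point): Loose fitting lying in the tote: hexagon nut, brass, 23 across the corners, 12 high (mm); 20 to 25 g. The point is its centre, half-way up. It slides easily: on the tray floor alone it starts at about 9 to 14 degrees of tilt, along a wall into the corner it needs about 15 to 25 degrees, tilted towards the corner.
- cap_mid (a point): Loose fitting lying in the tote: round steel cap, 20 diameter, with a 12 button on top, 16 high overall (mm); 20 to 25 g. The point is its centre, half-way up. It slides easily: on the tray floor alone it starts at about 9 to 14 degrees of tilt, along a wall into the corner it needs about 15 to 25 degrees, tilted towards the corner.
- block_mid (a point): Loose fitting lying in the tote: small aluminium block, 21 x 18 x 16 high (mm); 20 to 25 g. The point is its centre, half-way up. It slides easily: on the tray floor alone it starts at about 9 to 14 degrees of tilt, along a wall into the corner it needs about 15 to 25 degrees, tilted towards the corner.
- elbow_mid (a point): Loose fitting lying in the tote: brass elbow, a 14 cube with two stubs 12 in diameter and 9 long at right angles (mm); 20 to 25 g. The point is its centre, half-way up. It slides easily: on the tray floor alone it starts at about 9 to 14 degrees of tilt, along a wall into the corner it needs about 15 to 25 degrees, tilted towards the corner.
- meter: Bystander: red bench meter on feet, 160 x 120, 80 high, 1.4 kg (mm); origin at the centre of its underside.
- gel: Bystander: closed clear gel bottle, 60 diameter, 150 high (mm); origin at the centre of its underside.
- weight: Bystander: steel test weight with a knob, 60 diameter, 65 high (mm); origin at the centre of its underside.
- probe_stand: Bystander: small white stand, 90 x 70, about 100 high (mm); origin at the centre of its underside.
- tote_cx (a point): Bottom outer corner of the tote at x +100, y -75, z 0 mm from its origin.
- tote_cy (a point): Bottom outer corner of the tote at x -100, y +75, z 0 mm from its origin.
- nut: The same fitting as nut_mid; origin at the centre of its underside.
- cap: The same fitting as cap_mid; origin at the centre of its underside.
- block: The same fitting as block_mid; origin at the centre of its underside.
- elbow: The same fitting as elbow_mid; origin at the centre of its underside.

How it is judged (in metres and radians):
At the end, for the whole second after the job is handed in: Gripped and off the bench: lip corner over 20 mm up, its two neighbours over 12 mm; outward direction through the lip corner points over 0.2 rad down; tote leans under 0.95 rad, slower than 30 mm/s; every fitting's centre inside the tote, within 85 mm of the inner lip corner (contact force between the fingers and tote above 2 N and height (world z) of tote_lip above 0.02 m and height (world z) of each of tote_cx, tote_cy above 0.012 m and angle between tote_lip's own x axis and vertical above 1.7708 rad and angle between tote_grip's own z axis and vertical below 0.95 rad and linear speed of tote below 0.03 m/s and distance between each of nut_mid, cap_mid, block_mid, elbow_mid and tote_lip below 0.085 m and x of each of nut_mid, cap_mid, block_mid, elbow_mid in the frame of tote_grip below 0.1 m and y of each of nut_mid, cap_mid, block_mid, elbow_mid in the frame of tote_grip below 0.075 m and z of each of nut_mid, cap_mid, block_mid, elbow_mid in the frame of tote_grip above -0.097 m); the arm keeps its last pose, push and grip.
It fails at once if a fitting is touched or pushed by the gripper or arm (contact force between any of the fingers, the arm and nut above 0.5 N or contact force between any of the fingers, the arm and cap above 0.5 N or contact force between any of the fingers, the arm and block above 0.5 N or contact force between any of the fingers, the arm and elbow above 0.5 N).
It fails at once if something standing round about (meter, bottle, weight, probe stand) is moved more than 30 mm (distance of any of meter, gel, weight, probe_stand from where it was at the start of the episode above 0.03 m).
It also fails if it takes over 38 s, if anything falls off the work surface, if the arm or the gripper's body presses on something with over 40 N, if the wrist force passes 120 N, or if a joint passes its speed limit or range.

### The arm

A 6-joint arm with a two-finger parallel gripper is mounted at the origin on the work surface. World frame = base frame: x ahead of the robot, y to its left, z up, the work surface at z = 0. Lengths are in m, angles in degrees, forces in N, time in s.
With the tool pointing down it reaches from about 0.35 to 0.875 m from the base axis. Payload 4.2 kg.
Tool frame: the origin (TCP) lies on the front face of the gripper's body, between the roots of the fingers; the fingertips stand 70 mm ahead of it and the grasp point (between the pads) lies 51 mm ahead of it; x points along the fingers, y is the direction in which the jaws open and shut, and the axes are right-handed (so a half turn about x gives the same grasp; the last joint's range is limited). The gripper opens to 87 mm and grips with 3 to 60 N. Pads are 19 mm wide; open, the fingers measure 117 mm over their backs; the gripper's body (75 mm by 190 mm) begins 51 mm behind the grasp point.
Start: joints at [92.109, 22.042, 0.453, 0, -68.411, -14.817], TCP at [0.137, 0.61, 0.292] pointing down, gripper open.
Joint ranges: [-179.83, 179.83], [-69.29, 118.12], [-61.27, 80.66], [-181.25, 117.63], [-171.15, -9.14], [-177.46, 177.46]. Speed limits (degrees/s): [159.86, 159.86, 180, 180, 180, 180].

### API

Orientations are given as a 3x3 rotation matrix whose columns are the frame's x, y, z axes.
In Python, from station import r, viewer, spotter gives the robot as it stands.
- The arm moves only by the tool move_arm, never from a script. Its argument "series" is a list that holds one entry, the list of rows, each a list of 7 numbers: the turn, a rotation vector about the world's x, y, z scaled (see below), then the shift along the world's x, y, z scaled (see below), then the opening, from 0 (shut) to 1 (fully open). A call has 1 to 20 rows; each row shifts and turns the pose as measured when the row begins; what a row does not reach is not made up. The controller multiplies each number of a shift by 60 mm and each number of a turn by 8 degrees. A row lasts 1/8 s, in which the tool goes at most 62.5 mm and 10.7 degrees, less where a joint would pass 70% of its speed; a pose out of reach is approached as far as the arm can. A call with a number of a shift or a turn outside -1 to 1 is refused whole. A call with a gripper value outside its range is refused whole. The fingers move at their own pace and stop on an object; the grip force is fixed at half the most. Time passes only in rows, so rows that do not move let the fingers close. It gives the time, the measured TCP pose, the force and the opening at its end, in the units of the state.
- r.sense(): the state, without advancing time (a new reading comes with each control period).
- viewer.capture(name): name is "side" or "top" or "wrist"; returns (picture, depth): 480x640x3 uint8, red, green, blue; 480x640 float32, m along the optical axis (not along the pixel's ray), 0 where there is no reading.
- viewer.camera_params(name): a dict with "mtx" (3x3 intrinsics, pixels), "dist_coeffs" ([k1, k2, p1, p2, k3] as OpenCV has them; the pictures are not rectified), "pose" (4x4, takes a point from camera to world coordinates). Camera axes: x right, y down, z forward; pixel columns grow to the right and rows downward; lengths in m; the calibration is good to about 2 mm. A picture is of the moment at which its call begins: read the wrist's pose just before it. camera_params takes no time and is no camera call; for the wrist camera it gives the pose at the moment of the call.
- r.finish_job(): hands the job in, once; it reports no verdict.
Trained networks look in the newest picture that a camera, given by its name, has taken for a name from the list of things; names that differ only in an ending like _2 or _b are one class to them, and where a whole thing is asked for, a point or a joint stands for the part that bears it (a point fixed in the world has none). Each returns a list of dicts, best first, with "conf" (0 to 1); they miss things now and then, are a little off and sometimes report something else, mostly with a low value. They report only what shows in the picture. A call takes as long as a camera call.
- spotter.find_in(camera, name): "centre" ([column, row] in pixels, amid what is visible of it).
- spotter.trace(camera, name): "mask" (480x640 bool, what is visible of it) and "centre" ([column, row] in pixels, amid what is visible of it).
The state is a dict: "time_s": time; "joints": joint angles; "joint_velocities": joint speeds; "effort": joint torques, N m; "tcp_pos": TCP position; "ee_rot": TCP orientation; "wrist_force": force on the tool from outside, world axes, zero at the start; "moment": the same for the moment, N m; "gripper_width": opening from 0.0 (shut) to 1.0 (fully open).
Only numpy, scipy, OpenCV 4.12 (cv2) and the standard library are available. Lean on these libraries where they do the work, as an engineer would, in place of code of your own. Each camera call takes 0.05 s, during which the arm holds its last target.

## Working session

There is one attempt and no reset: what is moved stays moved. The work goes in short steps, Python scripts to look and compute and a tool call to move; the robot and the scene stay as the last step left them, time stands still between calls to the robot, and variables do not carry over. Pictures are saved under pics/ and viewed, and the job is handed in when it is done.

Besides the shell and the picture viewer there is one more tool, called after "Request:" as a command line: name --argument value ..., lists and objects as JSON in quotes. move_arm: Moves the arm, as the interface text tells. Its arguments: {"type":"object","properties":{"series":{"type":"array","items":{"type":"array","items":{"type":"array","items":{"type":"number","minimum":-1,"maximum":1}}}}},"required":["series"]}

```bash
mkdir -p pics; ls; python3 - <<'E'
from station import r, viewer, spotter
import cv2, numpy as np
s=r.sense(); print(s)
for c in ("top","side","wrist"):
    p,d=viewer.capture(c); cv2.imwrite(f"pics/{c}0.png",p[:,:,::-1]); np.save(f"{c}0.npy",d)
    k=viewer.camera_params(c); print(c,np.round(k["pose"],3).tolist(),np.round(k["mtx"],1).tolist(),k["dist_coeffs"])
for c in ("top","side"):
  for n in ("tote_grip","tote","tote_lip","nut_mid","cap_mid","block_mid","elbow_mid","meter","gel","weight","probe_stand","tote_cx","tote_cy"):
    f=spotter.find_in(c,n); print(c,n,[(np.round(x["centre"]).tolist(),round(float(x["conf"]),2)) for x in f[:3]])
print(r.sense()["time_s"])
E
```

```text
pics
{'time_s': 0.0, 'joints': array([ 9.21069589e+01,  2.20903536e+01,  3.81875461e-01, -2.90758777e-02,
       -6.84119293e+01, -1.48160307e+01]), 'joint_velocities': array([-0.0717093 , -0.03241125,  0.0236627 , -0.05031538,  0.01062825,
        0.02564286]), 'effort': array([ 2.12587460e-03, -3.90666139e+01,  1.87408984e+01,  4.21960786e+00,
        1.10346690e-02, -1.96945625e-04]), 'tcp_pos': array([0.1373816 , 0.6092612 , 0.29117783]), 'ee_rot': array([[-3.94292958e-04, -2.20182857e-01, -9.75458535e-01],
       [-2.11738846e-03, -9.75456241e-01,  2.20183195e-01],
       [-9.99997681e-01,  2.15224133e-03, -8.15971150e-05]]), 'wrist_force': array([0.12996851, 0.58798126, 0.31629657]), 'moment': array([-0.03867982,  0.01393865, -0.02362895]), 'gripper_width': 1.0003543004666282}
top [[0.023, -0.99, 0.136, 0.405], [-0.999, -0.028, -0.032, 0.009], [0.036, -0.135, -0.99, 1.022], [0.0, 0.0, 0.0, 1.0]] [[467.8, 0.0, 324.7], [0.0, 467.8, 243.9], [0.0, 0.0, 1.0]] [-0.0932083  0.         0.         0.         0.       ]
side [[-0.961, -0.154, 0.229, 0.305], [-0.276, 0.513, -0.812, 0.826]
[... 751 characters left out ...]
498.0, 198.0], 0.75), ([355.0, 208.0], 0.59)]
top weight [([130.0, 273.0], 0.74)]
top probe_stand [([132.0, 183.0], 0.79)]
top tote_cx [([340.0, 227.0], 0.79)]
top tote_cy [([338.0, 224.0], 0.92)]
side tote_grip [([308.0, 230.0], 0.74)]
side tote [([310.0, 232.0], 0.59)]
side tote_lip [([312.0, 230.0], 0.67)]
side nut_mid [([344.0, 230.0], 0.61)]
side cap_mid []
side block_mid [([289.0, 227.0], 0.63)]
side elbow_mid []
side meter [([378.0, 162.0], 0.62)]
side gel [([320.0, 157.0], 0.58), ([288.0, 230.0], 0.23)]
side weight [([280.0, 401.0], 0.94)]
side probe_stand [([163.0, 370.0], 0.77)]
side tote_cx [([308.0, 232.0], 0.83)]
side tote_cy [([311.0, 239.0], 0.76), ([290.0, 227.0], 0.47)]
1.45
```

View pics/top0.png

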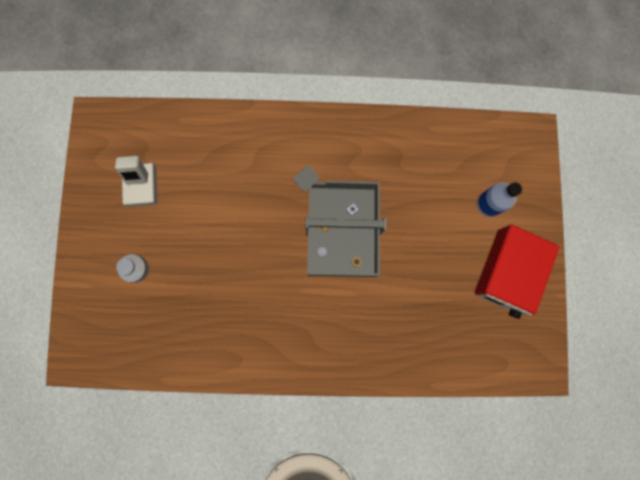

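View pics/side0.png

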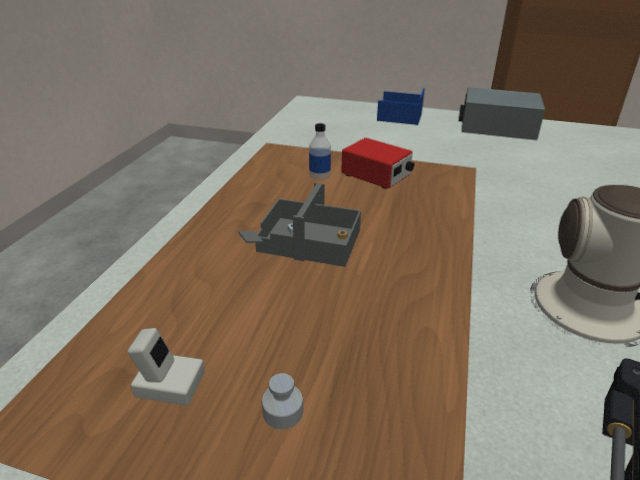

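View pics/wrist0.png

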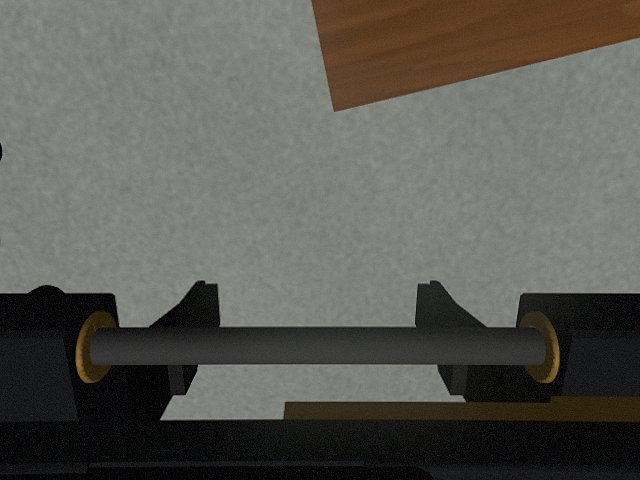

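The tote is square-on to the top camera. The lip is at pixel (306,180), so it points to world +x,+y. The bar runs at rows 220–230, and the bystanders are far off to either side. Next I'll measure the tote pose from depth.

```bash
cat > h.py <<'E'
import numpy as np, cv2
def cloud(k,d):
    v,u=np.mgrid[0:480,0:640]
    n=cv2.undistortPoints(np.stack([u.ravel(),v.ravel()],1).astype(np.float64)[:,None],np.array(k["mtx"]),np.array(k["dist_coeffs"]))[:,0]
    z=d.ravel(); P=np.c_[n*z[:,None],z]
    T=np.array(k["pose"]); W=P@T[:3,:3].T+T[:3,3]; W[z==0]=np.nan
    return W.reshape(480,640,3)
E
python3 - <<'E'
from station import r, viewer
from h import *
for c in ("top","side"):
    W=cloud(viewer.camera_params(c),np.load(c+"0.npy"))
    m=(abs(W[...,0]-.53)<.25)&(abs(W[...,1]+.03)<.2)
    for lo,hi in ((.09,.125),(.045,.07),(.033,.045)):
        q=W[m&(W[...,2]>lo)&(W[...,2]<hi)]
        if len(q)<5: continue
        print(c,lo,len(q),cv2.minAreaRect((q[:,:2]*1000).astype(np.float32)),q.mean(0).round(3),np.percentile(q[:,2],[5,50,95]).round(3))
E
```

```text
top 0.09 692 ((574.9188842773438, -61.747802734375), (24.10519027709961, 158.31092834472656), 1.092602014541626) [ 0.575 -0.062  0.107] [0.095 0.108 0.111]
top 0.045 866 ((592.118408203125, -46.5230712890625), (239.92213439941406, 185.7793731689453), 2.7585878372192383) [ 0.599 -0.05   0.053] [0.046 0.054 0.058]
top 0.033 425 ((586.5647583007812, -52.90718078613281), (231.11830139160156, 170.7183074951172), 4.6919074058532715) [ 0.638 -0.037  0.041] [0.035 0.041 0.045]
side 0.09 502 ((575.4287109375, -60.8798828125), (24.717805862426758, 165.79287719726562), 0.6970999836921692) [ 0.573 -0.048  0.105] [0.092 0.108 0.111]
side 0.045 1321 ((593.0521240234375, -47.04894256591797), (241.43898010253906, 188.95108032226562), 2.548495054244995) [ 0.579 -0.045  0.053] [0.046 0.053 0.062]
side 0.033 944 ((584.1531372070312, -48.265472412109375), (220.02276611328125, 176.31129455566406), 1.07158362865448) [ 0.583 -0.044  0.039] [0.034 0.04  0.044]
```

Request:
move_arm --series '[[[0,0,-0.68,0.52,-0.8,0,1],[0,0,-0.68,0.52,-0.8,0,1],[0,0,-0.68,0.52,-0.8,0,1],[0,0,-0.68,0.52,-0.8,0,1],[0,0,-0.68,0.52,-0.8,0,1],[0,0,-0.68,0.52,-0.8,0,1],[0,0,-0.68,0.52,-0.8,0,1],[0,0,-0.68,0.52,-0.8,0,1],[0,0,-0.68,0.52,-0.8,0,1],[0,0,-0.68,0.52,-0.8,0,1],[0,0,-0.68,0.52,-0.8,0,1],[0,0,-0.68,0.52,-0.8,0,1]]]'

```text
time_s: 2.95
tcp_pos: [0.5191, 0.0179, 0.2949]
ee_rot: [[0.011, -0.983, -0.181], [0.003, -0.181, 0.984], [-1.0, -0.011, 0.001]]
wrist_force: [0.4, 1.0, 0.7]
gripper_width: 1.002
```

```bash
cat > st.py <<'E'
from station import r
import numpy as np
from scipy.spatial.transform import Rotation as R
s=r.sense(); print(s["time_s"],s["tcp_pos"].round(4),s["joints"].round(1),s["gripper_width"].round(3),s["wrist_force"].round(2),s["moment"].round(2))
Rt=R.from_euler('z',1,degrees=True).as_matrix()@np.array([[0,-1,0],[0,0,1],[-1,0,0]]).astype(float)
print("det",np.linalg.det(Rt)); rv=(R.from_matrix(Rt)*R.from_matrix(s["ee_rot"]).inv()).as_rotvec(degrees=True)
print("turn",rv.round(2),(rv/8).round(2),"shift",((np.array([.575,-.061,.146])-s["tcp_pos"])/.06).round(2))
E
python3 st.py
```

```text
Traceback (most recent call last):
  File "st.py", line 4, in <module>
    s=r.sense(); print(s["time_s"],s["tcp_pos"].round(4),s["joints"].round(1),s["gripper_width"].round(3),s["wrist_force"].round(2),s["moment"].round(2))
                                                                              ^^^^^^^^^^^^^^^^^^^^^^^^
AttributeError: 'float' object has no attribute 'round'
```

```bash
sed -i 's/s\["gripper_width"\].round(3)/s["gripper_width"]/' st.py; python3 st.py
```

```text
2.95 [0.5191 0.0179 0.2949] [ 19.9  11.4 -14.3   0.1 -63.7  -9.5] 1.0024361439191711 [0.44 1.02 0.72] [ 0.19 -0.09  0.03]
det 1.0
turn [-0.1   0.62 -9.41] [-0.01  0.08 -1.18] shift [ 0.93 -1.31 -2.48]
```

Request:
move_arm --series '[[[0,0.04,-0.6,0.46,-0.66,0,1],[0,0.04,-0.58,0.46,-0.66,0,1],[0,0,0,0,0,-0.5,1],[0,0,0,0,0,0,1]]]'

```text
time_s: 3.45
tcp_pos: [0.5776, -0.0685, 0.2641]
ee_rot: [[0.001, -1.0, -0.004], [0.001, -0.004, 1.0], [-1.0, -0.001, 0.001]]
wrist_force: [0.3, -0.5, 1.0]
gripper_width: 1.006
```

```bash
python3 st.py; python3 - <<'E'
from station import r, viewer
import cv2, numpy as np
from h import *
k=viewer.camera_params("wrist"); p,d=viewer.capture("wrist"); cv2.imwrite("pics/w1.png",p[:,:,::-1])
W=cloud(k,d); m=(abs(W[...,0]-.575)<.04)&(abs(W[...,1]+.061)<.1)&(W[...,2]>.098)&(W[...,2]<.118); q=W[m]
if len(q)>5: print(len(q),cv2.minAreaRect((q[:,:2]*1000).astype(np.float32)),np.median(q,axis=0))
E
```

```text
3.45 [ 0.5776 -0.0685  0.2641] [  9.2  19.1  -8.3  -0.1 -62.6  -8.9] 1.0055230566623956 [ 0.27 -0.47  1.02] [ 0.02 -0.03  0.  ]
det 1.0
turn [-0.07  0.04  0.77] [-0.01  0.01  0.1 ] shift [-0.04  0.13 -1.97]
4366 ((575.36962890625, -74.84443664550781), (22.939422607421875, 129.61672973632812), 0.475328266620636) [ 0.57554838 -0.08436461  0.10784587]
```

View pics/w1.png

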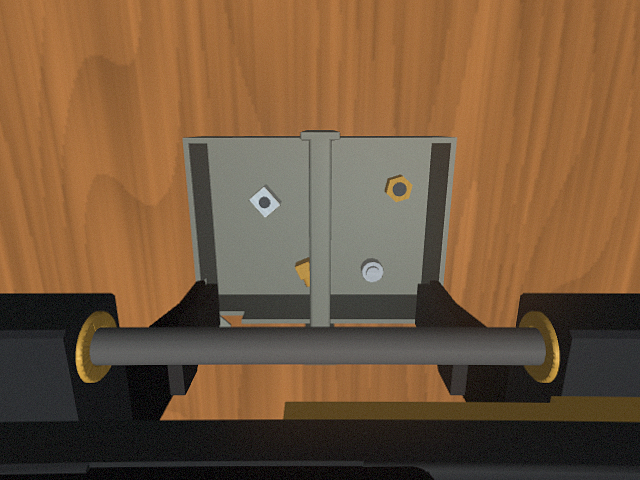

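The wrist view shows the bar at column 319, centred between the fingers, which span about 205 to 430. The four fittings are block (265,201), nut (398,188), elbow (304,271) and cap (372,271), all well below finger depth. I'll descend and grip.

Request:
move_arm --series '[[[0,0,0.05,-0.04,0.13,-0.6,1],[0,0,0,0,0,-0.6,1],[0,0,0,0,0,-0.5,1],[0,0,0,0,0,-0.24,1],[0,0,0,0,0,0,1]]]'

```text
time_s: 4.12
tcp_pos: [0.5809, -0.0572, 0.157]
ee_rot: [[0.024, -0.999, -0.021], [0.0, -0.021, 1.0], [-1.0, -0.024, -0.0]]
wrist_force: [0.8, -0.4, 0.7]
gripper_width: 0.998
```

```bash
python3 st.py
```

```text
4.125 [ 0.5809 -0.0572  0.157 ] [ 10.4  25.  -16.5   0.3 -47.2  -9.4] 0.9983515530598293 [ 0.83 -0.36  0.71] [ 0.08 -0.04  0.01]
det 1.0
turn [-0.02  1.37 -0.19] [-0.    0.17 -0.02] shift [-0.1  -0.06 -0.18]
```

Request:
move_arm --series '[[[0,0.17,-0.02,-0.1,-0.05,-0.18,1],[0,0,0,0,0,0,1],[0,0,0,0,0,0,0],[0,0,0,0,0,0,0],[0,0,0,0,0,0,0],[0,0,0,0,0,0,0],[0,0,0,0,0,0,0],[0,0,0,0,0,0,0]]]'

```text
time_s: 5.12
tcp_pos: [0.5768, -0.0601, 0.1499]
ee_rot: [[0.007, -1.0, -0.019], [0.001, -0.019, 1.0], [-1.0, -0.007, 0.001]]
wrist_force: [0.9, 0.5, -0.6]
gripper_width: 0.4
```

```bash
python3 st.py
```

```text
5.125 [ 0.5768 -0.0601  0.1499] [ 10.1  25.5 -16.7   0.  -47.3  -9. ] 0.40009510468424536 [ 0.91  0.48 -0.59] [ 0.08 -0.05  0.  ]
det 1.0
turn [-0.05  0.38 -0.07] [-0.01  0.05 -0.01] shift [-0.03 -0.01 -0.06]
```

Request:
move_arm --series '[[[0,0,0,0,0,-0.05,0],[0,0,0,0,0,0,0],[0,0,0,0,0,0,0],[0,0,0,0,0,0,0],[0,0,0,0,0,0,0],[0,0,0,0,0,0,0]]]'

```text
time_s: 5.88
tcp_pos: [0.5766, -0.0601, 0.1465]
ee_rot: [[0.006, -1.0, -0.019], [0.001, -0.019, 1.0], [-1.0, -0.006, 0.001]]
wrist_force: [0.4, 1.2, 0.6]
gripper_width: 0.159
```

Request:
move_arm --series '[[[0,0,0,0,0,0.2,0],[0,0,0,0,0,0.4,0],[0,0,0,0,0,0.4,0],[0,0,0,0,0,0.4,0],[0,0,0,0,0,0.4,0],[0,0,0,0,0,0.2,0],[0,0,0,0,0,0,0]]]'

```text
time_s: 6.75
tcp_pos: [0.5731, -0.06, 0.2689]
ee_rot: [[-0.002, -1.0, -0.017], [0.002, -0.017, 1.0], [-1.0, 0.002, 0.002]]
wrist_force: [0.4, -0.7, -3.0]
gripper_width: 0.16
```

```bash
python3 st.py;  python3 - <<'E'
from station import r, viewer
import cv2, numpy as np
for c in ("side","wrist"):
    p,d=viewer.capture(c); cv2.imwrite(f"pics/{c}2.png",p[:,:,::-1])
E
```

```text
6.75 [ 0.5731 -0.06    0.2689] [ 10.1  18.4  -8.5  -0.2 -63.2  -9. ] 0.15950375677829307 [ 0.38 -0.66 -2.99] [ 0.08 -0.09  0.05]
det 1.0
turn [-0.13 -0.1   0.03] [-0.02 -0.01  0.  ] shift [ 0.03 -0.02 -2.05]
```

View pics/side2.png

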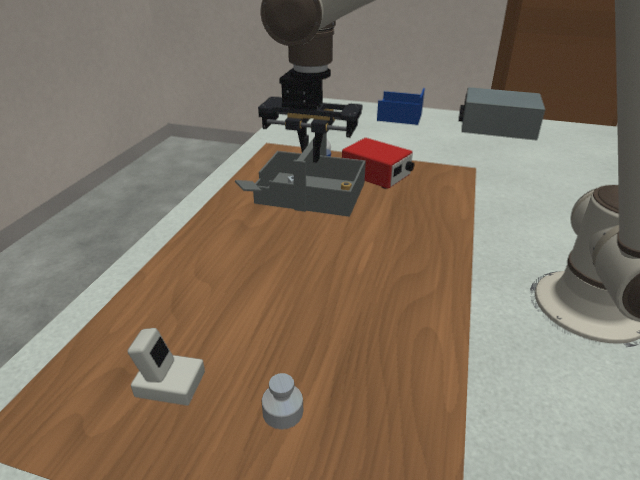

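View pics/wrist2.png

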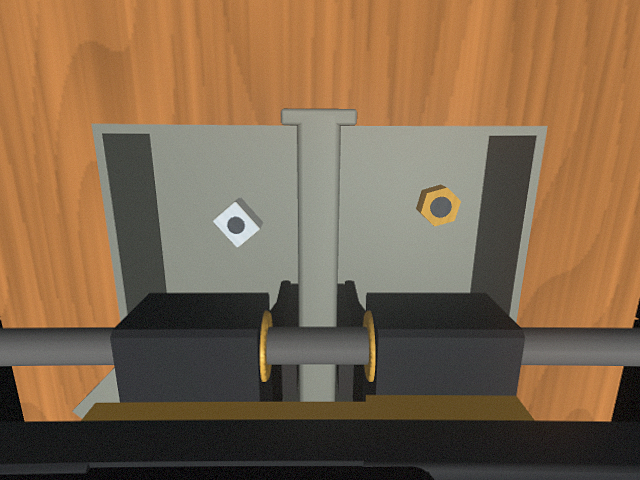

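The side view shows the tote held level and clear of the bench, with the bar still between the jaws. The block (236,225) and nut (440,206) haven't shifted. Next I'll tilt gradually about (-1,+1,0).

Request:
move_arm --series '[[[-0.1,0.1,0,0,0,0,0],[-0.22,0.22,0,0,0,0,0],[-0.22,0.22,0,0,0,0,0],[-0.22,0.22,0,0,0,0,0],[-0.22,0.22,0,0,0,0,0],[-0.22,0.22,0,0,0,0,0],[-0.22,0.22,0,0,0,0,0],[-0.22,0.22,0,0,0,0,0],[-0.22,0.22,0,0,0,0,0],[-0.22,0.22,0,0,0,0,0],[-0.22,0.22,0,0,0,0,0],[-0.1,0.1,0,0,0,0,0],[0,0,0,0,0,0,0]]]'

```text
time_s: 8.48
tcp_pos: [0.5731, -0.0592, 0.2638]
ee_rot: [[-0.351, -0.933, -0.078], [-0.341, 0.05, 0.939], [-0.872, 0.356, -0.336]]
wrist_force: [-0.7, 0.7, -3.8]
gripper_width: 0.159
```

```bash
cat > look.py <<'E'
import sys
from station import r, viewer
import cv2, numpy as np
from scipy.spatial.transform import Rotation as R
s=r.sense(); A=s["ee_rot"]; print(s["time_s"],s["tcp_pos"],s["joints"].round(1),s["gripper_width"],s["wrist_force"].round(1),s["moment"].round(2))
# tote axes from tool: x=-y_tool, y=z_tool, z=-x_tool
T=np.c_[-A[:,1],A[:,2],-A[:,0]]; b=(T[:,0]+T[:,1])/2**.5
print("lip down deg",np.degrees(np.arcsin(-b[2])),"lean",np.degrees(np.arccos(T[2,2])),"xdown",np.degrees(np.arcsin(-T[2,0])),"ydown",np.degrees(np.arcsin(-T[2,1])))
g=s["tcp_pos"]+.051*A[:,0]
for n,o in (("lip",(.096,.071,-.093)),("cx",(.1,-.075,-.097)),("cy",(-.1,.075,-.097))): print(n,(g+T@np.array(o)).round(3))
for c in ("top","side","wrist"):
    p,d=viewer.capture(c); cv2.imwrite(f"pics/{c}{sys.argv[1]}.png",p[:,:,::-1]); np.save(f"{c}{sys.argv[1]}.npy",d)
a=cv2.imread(f"pics/top{sys.argv[1]}.png")[130:330,230:470]; b=cv2.imread(f"pics/side{sys.argv[1]}.png")[80:280,200:440]
cv2.imwrite(f"pics/c{sys.argv[1]}.png",cv2.resize(np.vstack([a,b])if 0 else np.hstack([a,b]),None,fx=1.66,fy=1.66,interpolation=cv2.INTER_CUBIC))
E
python3 look.py 3
```

```text
8.475 [ 0.57305279 -0.05924964  0.26384726] [ 15.6  27.4  -4.6  13.6 -84.4 -19.2] 0.15898313383661503 [-0.7  0.7 -3.8] [ 1.14 -1.14 -0.04]
lip down deg 29.278213354720712 lean 29.291386147226408 xdown 20.83727522607423 ydown 19.627715621652516
lip [ 0.607 -0.047  0.08 ]
cx [ 0.62  -0.185  0.124]
cy [ 0.422 -0.034  0.145]
```

View pics/c3.png

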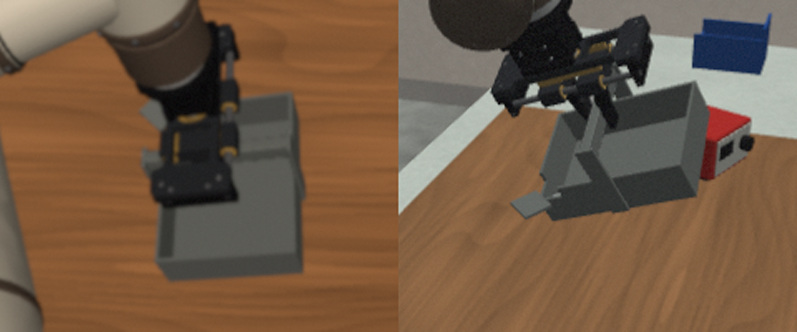

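View pics/wrist3.png

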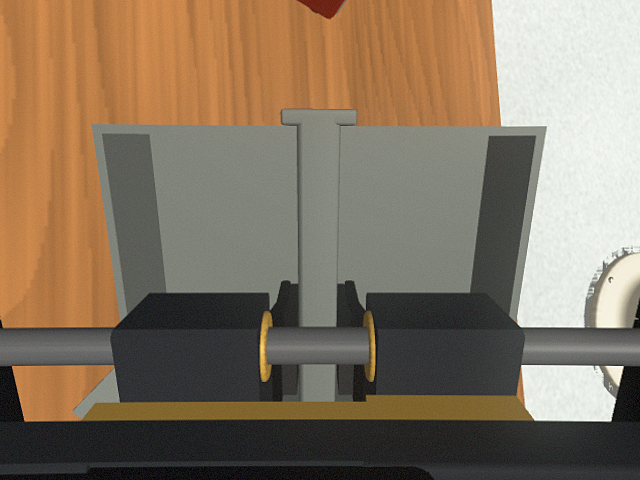

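The grip hasn't slipped: the wrist view of the bar and tray hasn't changed, and the visible -y half of the tray is now empty. The fittings are hidden below the gripper and wall. I'll tilt more to make sure they all slide home, then turn the lip towards the side camera to check.

Request:
move_arm --series '[[[-0.1,0.15,0,0,0,0.1,0],[-0.2,0.25,0,0,0,0.1,0],[-0.2,0.25,0,0,0,0.1,0],[-0.2,0.25,0,0,0,0.1,0],[-0.15,0.15,0,0,0,0,0],[0,0,0.2,0,0,0,0],[0,0,0.35,0,0,0,0],[0,0,0.35,0,0,0,0],[0,0,0.35,0,0,0,0],[0,0,0.35,0,0,0,0],[0,0,0.35,0,0,0,0],[0,0,0.35,0,0,0,0],[0,0,0.2,0,0,0,0],[0,0,0,0,0,0,0]]]'

```text
time_s: 10.38
tcp_pos: [0.5725, -0.0599, 0.2924]
ee_rot: [[-0.278, -0.849, -0.45], [-0.583, -0.224, 0.781], [-0.764, 0.48, -0.432]]
wrist_force: [0.5, 0.1, -4.0]
gripper_width: 0.159
```

```bash
python3 look.py 4
```

```text
10.375 [ 0.57252378 -0.05989842  0.29242729] [ 19.7  25.9 -11.1  27.2 -84.6  -7.7] 0.15858656736267027 [ 0.5  0.1 -4. ] [ 1.91 -0.93 -0.02]
lip down deg 40.14681272018567 lean 40.212198062415375 xdown 28.660834129037465 ydown 25.60650384484168
lip [ 0.582 -0.067  0.106]
cx [ 0.65  -0.182  0.164]
cy [ 0.413 -0.11   0.195]
```

View pics/c4.png

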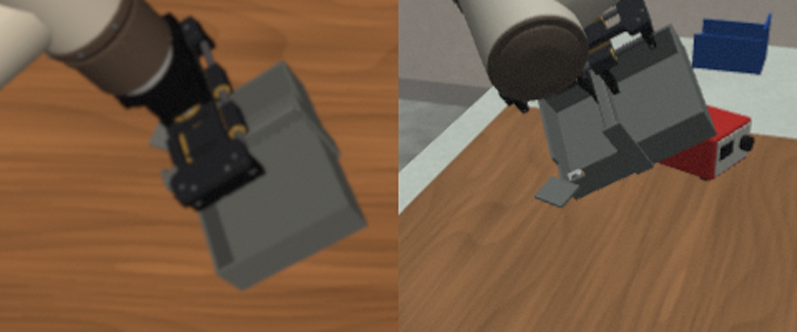

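One fitting, the block, now shows just behind the lip. I'll keep yawing so the corner faces the camera.

Request:
move_arm --series '[[[0,0,0.2,0,0,0,0],[0,0,0.4,0,0,0,0],[0,0,0.4,0,0,0,0],[0,0,0.4,0,0,0,0],[0,0,0.4,0,0,0,0],[0,0,0.4,0,0,0,0],[0,0,0.4,0,0,0,0],[0,0,0.4,0,0,0,0],[0,0,0.4,0,0,0,0],[0,0,0.4,0,0,0,0],[0,0,0.4,0,0,0,0],[0,0,0.2,0,0,0,0],[0,0,0,0,0,0,0]]]'

```text
time_s: 12.15
tcp_pos: [0.5706, -0.0599, 0.2926]
ee_rot: [[0.134, -0.533, -0.836], [-0.633, -0.695, 0.341], [-0.762, 0.483, -0.431]]
wrist_force: [0.3, -0.1, -3.2]
gripper_width: 0.156
```

```bash
python3 look.py 5; python3 - <<'E'
import cv2
a=cv2.imread("pics/side5.png")[110:250,230:420]; cv2.imwrite("pics/z5.png",cv2.resize(a,None,fx=4,fy=4,interpolation=cv2.INTER_CUBIC))
E
```

```text
12.15 [ 0.57060406 -0.05994634  0.29258629] [ 21.   16.7 -30.3  47.1 -60.8   8.8] 0.15624780633313942 [ 0.3 -0.1 -3.2] [2.01 0.45 0.03]
lip down deg 40.27450591882619 lean 40.35508862442025 xdown 28.910980020442683 ydown 25.51635512816148
lip [ 0.582 -0.06   0.106]
cx [ 0.706 -0.11   0.164]
cy [ 0.475 -0.198  0.196]
```

View pics/z5.png

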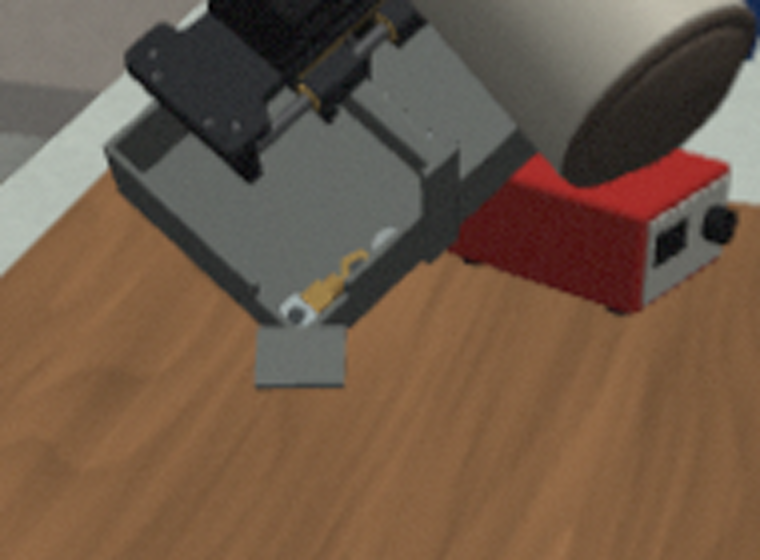

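The zoom shows all four fittings queued along the y+ wall from the lip corner. In the zoomed picture they are block (297,308), elbow (322,290), nut (353,262) and cap (387,238). The cap is furthest from the corner, so I'll measure the distances.

```bash
cat > dist.py <<'E'
import sys
from station import r, viewer, spotter
from h import *
s=r.sense(); A=s["ee_rot"]; T=np.c_[-A[:,1],A[:,2],-A[:,0]]; g=s["tcp_pos"]+.051*A[:,0]
k=viewer.camera_params("side"); P=np.array(k["pose"])
W=cloud(k,np.load(f"side{sys.argv[1]}.npy"))
def onplane(uv,h):  # ray with tote plane z=h (above underside)
    n=cv2.undistortPoints(np.array([[uv]],float),np.array(k["mtx"]),np.array(k["dist_coeffs"]))[0,0]
    d=P[:3,:3]@np.r_[n,1]; o=P[:3,3]; p0=g+T@[0,0,h-.097]; t=((p0-o)@T[:,2])/(d@T[:,2]); return T.T@(o+t*d-g)+[0,0,.097]
for a in sys.argv[2:]:
    x,y=map(float,a.split(",")); uv=(230+x/4,110+y/4)
    q=onplane(uv,.012); print(a,np.round(uv),q.round(3),"dist lip",np.linalg.norm(q-[.096,.071,.004]).round(4), "depth pt",(T.T@(W[int(round(uv[1])),int(round(uv[0]))]-g)+[0,0,.097]).round(3))
for n in ("block","elbow","nut","cap"):
    for f in spotter.trace("side",n)[:2]:
        q=onplane(f["centre"],.014); print(n,round(f["conf"],2),np.round(f["centre"]),q.round(3),np.linalg.norm(q-[.096,.071,.004]).round(4))
E
python3 - <<'E'
E
python3 dist.py 5 297,308 322,290 353,262 387,238 300,322 445,160
```

```text
297,308 [304. 187.] [0.08  0.049 0.012] dist lip 0.0279 depth pt [0.084 0.053 0.024]
322,290 [310. 182.] [0.064 0.052 0.012] dist lip 0.0386 depth pt [0.066 0.054 0.023]
353,262 [318. 176.] [0.04  0.052 0.012] dist lip 0.0593 depth pt [0.043 0.054 0.018]
387,238 [327. 170.] [0.018 0.055 0.012] dist lip 0.0804 depth pt [0.033 0.073 0.061]
300,322 [305. 190.] [0.085 0.056 0.012] dist lip 0.0201 depth pt [0.087 0.06  0.024]
445,160 [341. 150.] [-0.038  0.045  0.012] dist lip 0.1365 depth pt [-0.001  0.08   0.111]
```

The cap is about 80 mm from the lip corner, too close to the 85 mm limit, because the four are queued along one wall. I'll tip the tote briefly the other way about its own x, keeping x down, so they fan out against the x wall. Then I'll tip back so they cluster.

Request:
move_arm --series '[[[0.2,0.26,-0.18,0,0,0,0],[0.4,0.52,-0.36,0,0,0,0],[0.4,0.52,-0.36,0,0,0,0],[0.4,0.52,-0.36,0,0,0,0],[0.4,0.52,-0.36,0,0,0,0],[0.4,0.52,-0.36,0,0,0,0],[0.4,0.52,-0.36,0,0,0,0],[0,0,0,0,0,0,0],[0,0,0,0,0,0,0]]]'

```text
time_s: 13.62
tcp_pos: [0.5725, -0.0585, 0.2912]
ee_rot: [[-0.434, -0.531, -0.728], [-0.263, -0.698, 0.666], [-0.862, 0.481, 0.163]]
wrist_force: [0.5, -0.2, -3.0]
gripper_width: 0.155
```

```bash
python3 look.py 6; python3 - <<'E'
import cv2
a=cv2.imread("pics/side6.png")[110:250,230:420]; cv2.imwrite("pics/z6.png",cv2.resize(a,None,fx=4,fy=4,interpolation=cv2.INTER_CUBIC))
E
```

```text
13.625 [ 0.57248234 -0.05851952  0.29124443] [ 13.9  28.2   2.1   8.8 -93.3  34.3] 0.15494629606038396 [ 0.5 -0.2 -3. ] [ 0.9  -1.35  0.01]
lip down deg 12.989344012206034 lean 30.498210346641226 xdown 28.730246867170646 ydown -9.370264881850991
lip [0.509 0.018 0.133]
cx [ 0.616 -0.078  0.103]
cy [ 0.401 -0.117  0.224]
```

View pics/z6.png

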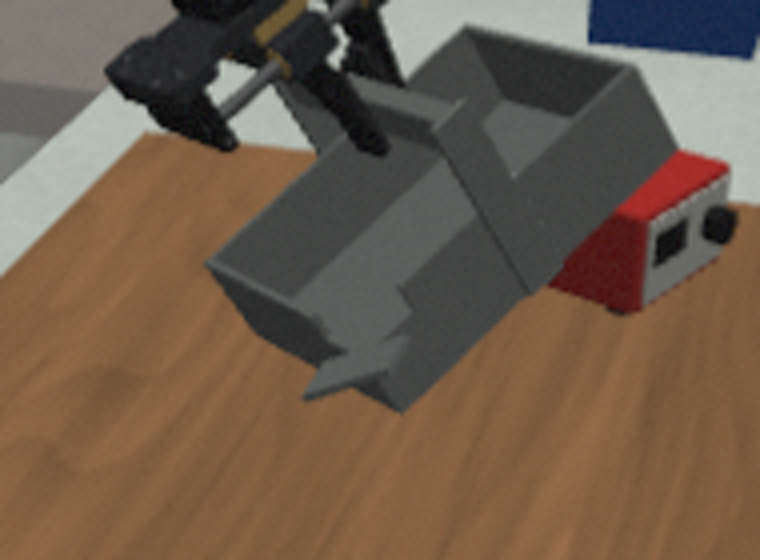

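At ydown -9° the fittings are hidden behind the near walls. I'll tip a little more, then back.

Request:
move_arm --series '[[[0.4,0.52,-0.36,0,0,0,0],[0.3,0.4,-0.27,0,0,0,0],[0,0,0,0,0,0,0],[-0.2,-0.26,0.18,0,0,0,0],[-0.4,-0.52,0.36,0,0,0,0],[-0.4,-0.52,0.36,0,0,0,0],[-0.4,-0.52,0.36,0,0,0,0],[-0.4,-0.52,0.36,0,0,0,0],[-0.4,-0.52,0.36,0,0,0,0],[-0.4,-0.52,0.36,0,0,0,0],[-0.4,-0.52,0.36,0,0,0,0],[-0.4,-0.52,0.36,0,0,0,0],[0,0,0,0,0,0,0],[0,0,0,0,0,0,0]]]'

```text
time_s: 15.52
tcp_pos: [0.5657, -0.0527, 0.2961]
ee_rot: [[0.181, -0.515, -0.838], [-0.644, -0.706, 0.294], [-0.743, 0.486, -0.459]]
wrist_force: [0.7, 0.5, -3.0]
gripper_width: 0.157
```

```bash
python3 look.py 7; python3 - <<'E'
import cv2
a=cv2.imread("pics/side7.png")[110:250,230:420]; cv2.imwrite("pics/z7.png",cv2.resize(a,None,fx=4,fy=4,interpolation=cv2.INTER_CUBIC))
E
```

```text
15.525 [ 0.56569604 -0.0527118   0.29611275] [ 21.8  15.4 -33.   50.6 -59.5   6.8] 0.15693943304799804 [ 0.7  0.5 -3. ] [1.95 0.45 0.1 ]
lip down deg 41.97055952123494 lean 41.99184602234378 xdown 29.108712000197414 ydown 27.34099224925195
lip [ 0.582 -0.057  0.11 ]
cx [ 0.707 -0.099  0.172]
cy [ 0.478 -0.197  0.2  ]
```

View pics/z7.png

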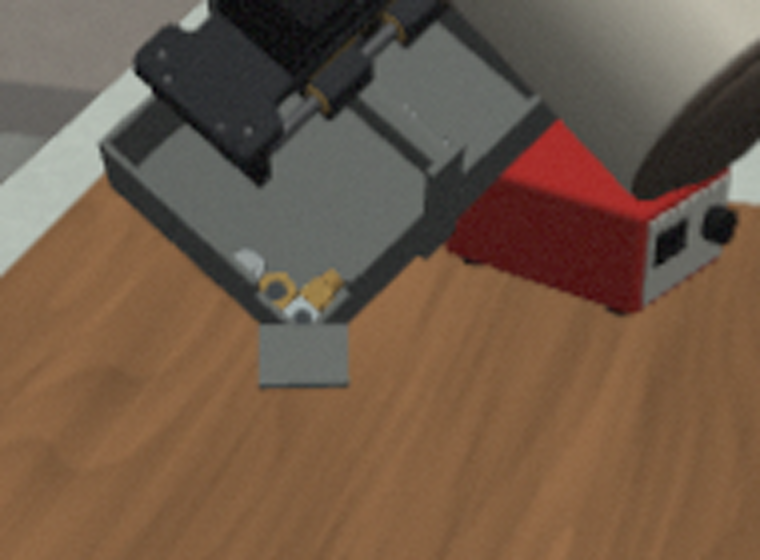

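Now the fittings sit in a tight cluster behind the lip: block (302,314), elbow (323,290), nut (278,289) and cap (248,265).

```bash
python3 dist.py 7 302,314 323,290 278,289 248,265 300,325; python3 st.py|head -1
```

```text
302,314 [306. 188.] [0.082 0.056 0.012] dist lip 0.0221 depth pt [0.083 0.059 0.023]
323,290 [311. 182.] [0.064 0.055 0.012] dist lip 0.0367 depth pt [0.065 0.056 0.02 ]
278,289 [300. 182.] [0.08  0.037 0.012] dist lip 0.0383 depth pt [0.082 0.04  0.022]
248,265 [292. 176.] [0.082 0.016 0.012] dist lip 0.0577 depth pt [0.084 0.018 0.022]
300,325 [305. 191.] [0.087 0.06  0.012] dist lip 0.0166 depth pt [0.094 0.068 0.042]
block 0.37 [298. 182.] [0.083 0.034 0.014] 0.0407
elbow 0.49 [310. 179.] [0.06  0.048 0.014] 0.0439
nut 0.53 [299. 182.] [0.082 0.037 0.014] 0.038
15.875 [ 0.566  -0.053   0.2955] [ 21.7  15.5 -33.   50.7 -59.4   6.7] 0.1551287115287136 [-1.02 -0.25 -3.48] [2.04 0.6  0.03]
```

Request:
move_arm --series '[[[0,0,0,0,0,0,0],[0,0,0,0,0,0,0],[0,0,0,0,0,0,0],[0,0,0,0,0,0,0]]]'

```text
time_s: 16.38
tcp_pos: [0.5663, -0.0531, 0.2953]
ee_rot: [[0.18, -0.515, -0.838], [-0.645, -0.705, 0.295], [-0.743, 0.487, -0.459]]
wrist_force: [1.1, 0.4, -2.7]
gripper_width: 0.156
```

```bash
python3 look.py 8; python3 - <<'E'
import cv2,numpy as np
a=cv2.imread("pics/side7.png").astype(int);b=cv2.imread("pics/side8.png").astype(int); print(abs(a-b)[150:200,280:340].mean())
from station import r
print(r.finish_job())
E
```

```text
16.375 [ 0.56630623 -0.05313044  0.29530593] [ 21.7  15.5 -32.9  50.6 -59.4   6.7] 0.1559600650845762 [ 1.1  0.4 -2.7] [ 2.08  0.56 -0.02]
lip down deg 42.009948854222706 lean 42.033365549177226 xdown 29.176032246790086 ydown 27.321411203665438
lip [ 0.582 -0.057  0.109]
cx [ 0.707 -0.1    0.171]
cy [ 0.479 -0.197  0.2  ]
2.277111111111111
the job is handed in; nothing more can be done
None
```

I gripped the tote by its handle bar, lifted it and tilted it lip corner down. All four fittings are now in the lip corner, and I handed the job in at about 16.5 s with the tote held still in the air.

- **What changed on the way:** After the first tilt the fittings queued along one wall, with the cap about 80 mm from the corner, close to the 85 mm limit. I turned the tote so the side camera could see the corner, then rocked it once about its long axis so they bunched up.
- **Fitting distances:** From the last measured picture, about 0.85 s before hand-in, I estimate these distances from the inner lip corner: block 22 mm, elbow 37 mm, nut 38 mm, cap 58 mm.
- **Tote pose:** Worked out from the tool pose, the lip corner points 42° (0.73 rad) down. It is about 109 mm up, and its two neighbouring corners are 171 and 200 mm up. The gripper opening stayed at 0.156, the width of the bar, and I saw no slip.
- **Surroundings:** The tote and arm stayed well away from the four bystanders. I did not re-measure where they stand.
- **Disagreements:** The trained network missed the cap in the last picture. Its low-confidence "block" hit fell on the nut, so I read the block and cap positions from the picture by eye. Its nut and elbow positions agreed with mine to within about 7 mm.

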